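# Pack the steaming set into its pan

### The arm

A 6-joint arm with a two-finger parallel gripper is mounted at the origin on the work surface. World frame = base frame: x ahead of the robot, y to its left, z up, the work surface at z = 0. Lengths are in m, angles in degrees, forces in N, time in s.
With the tool pointing down it reaches from about 0.35 to 0.875 m from the base axis. Payload 4.2 kg.
Tool frame: the origin (TCP) lies midway between the tips of the shut fingers; the grasp point (between the pads) lies 19 mm behind it; y points along the fingers, z is the direction in which the jaws open and shut, and the axes are right-handed (so a half turn about y gives the same grasp; the last joint's range is limited). The gripper opens to 87 mm and grips with 3 to 60 N. Pads are 19 mm wide; open, the fingers measure 117 mm over their backs; the gripper's body (75 mm by 190 mm) begins 51 mm behind the grasp point.
Start: joints at [77.842, 22.042, 0.453, 0, -68.411, -14.817], TCP at [0.283, 0.557, 0.223] pointing down, gripper open.
Joint ranges: [-179.83, 179.83], [-69.29, 118.12], [-61.27, 80.66], [-181.25, 117.63], [-171.15, -9.14], [-177.46, 177.46]. Speed limits (degrees/s): [159.86, 159.86, 180, 180, 180, 180].

### API

Orientations are given as [roll, pitch, yaw] about the fixed x, y, z axes, in that order (R = Rz(yaw) Ry(pitch) Rx(roll)).
In Python, from workcell import env gives the robot as it stands. The module is installed in compiled form; this text tells all that it offers. Calls block until the motion is done:
- env.goto(position, orientation): joint-space move of the TCP to a pose.
- env.move_straight(position, rotation=None, rate=0.15, force_limit=None): straight line of the TCP; rotation=None keeps the orientation; rate is the mean speed in m/s. With force_limit (N) it stops when the force on the tool has changed by that much, and returns True; else False.
- env.set_joints(angles): joint-space move.
- env.gripper_to(opening, grasp_force=None): opening from 0.0 (shut) to 1.0 (fully open); grasp_force is the grip in N (None keeps the last); returns when the fingers have stopped.
- env.dwell(seconds).
- env.inverse_kinematics(position, orientation): joint angles nearest the present ones, or None.
- env.read_state(): the state.
- env.grab_frame(name): name is "side" or "top" or "wrist"; returns a dict with "image" (480x640x3 uint8, blue, green, red), "fx", "fy", "cx", "cy" (pixels), "position" and "orientation" of the camera in the world. Camera axes: x right, y up, looking along -z (the intrinsics and any distortion apply to the point x, -y, -z); pixel columns grow to the right and rows downward; lengths in m; the calibration is good to about 2 mm. The wrist camera is an equidistant fisheye: a pixel r from the principal point sees the ray r / f radians off the axis. A picture is of the moment at which its call begins. There is no depth.
A pose or a line that the arm cannot do raises env.Unreachable and nothing moves.
- env.close_job(): hands the job in, once; it reports no verdict.
Trained networks look in a picture, given as the dict that the camera call returned (one of the last four; its "shot" number tells which), for a name from the list of things; names that differ only in an ending like _2 or _b are one class to them, and where a whole thing is asked for, a point or a joint stands for the part that bears it (a point fixed in the world has none). Each returns a list of dicts, best first, with "score" (0 to 1); they miss things now and then, are a little off and sometimes report something else, mostly with a low value. They report only what shows in the picture. A call takes as long as a camera call. They do not tell look-alikes from the thing itself.
- env.search_frame(picture, thing): "xyz" ([x, y, z] in m, in world coordinates, good to about 4 mm: the middle of the surface that is visible of it).
- env.trace(picture, thing): "mask" (480x640 bool, what is visible of it).
The state is a dict: "clock": time; "joint_positions": joint angles; "qvel": joint speeds; "joint_torque": joint torques, N m; "position": TCP position; "tool_rot": TCP orientation; "force": force on the tool from outside, world axes, zero at the start; "wrist_torque": the same for the moment, N m; "opening": opening from 0.0 (shut) to 1.0 (fully open).
Only numpy, scipy, OpenCV 4.12 (cv2) and the standard library are available. Lean on these libraries where they do the work, as an engineer would, in place of code of your own. Each camera call takes 0.05 s, during which the arm holds its last target.

### The job

Pack the steaming set into its enamelled pan, upright and in the order it is used: first the perforated steel ring flat in the middle of the pan, next the little terracotta dish centred on the ring, then the dish's own terracotta cover seated on the dish, and last the pan's big domed lid seated on the pan. The terracotta is brittle, so set it down rather than drop it; keep the pan where it stands and leave the other kitchen things alone.

Things in the scene. Friction and masses are not known exactly. Their poses are not given: they have to be found in the camera images.
- pan: Low white enamelled pan, dark blue rim, open top, 0.95 kg. Round: outside 172 mm at the foot, 184 mm at the rim; clear mouth at least 170 mm; 70 mm high; floor 4 mm thick, wall 3 mm. Two blue loop handles at 52 to 57 mm height reach 125 mm from the centre along its own +x and -x. Stands on the counter and stays there. Origin: centre of its underside; z up.
- stand_ring: Perforated steel ring (a short open tube, the stand of the steaming set), 54 mm outside, 48 mm inside, 26 mm high, 0.09 kg, standing flat with its axis upright. Origin: centre of its lower edge; z along the axis, up. Grip it across its outside.
- dish: Little terracotta custard dish, open at the top: 55 mm across at the foot, 60 mm at the rim, 38 mm high, wall 4 mm, floor 5 mm, 0.13 kg. Origin: centre of its underside; z up. Grip it across its outside. It stands on the upper edge of the ring (its foot is wider than the ring's bore).
- dish_cover: Terracotta cover of the dish: disc 66 mm across, 5 mm thick; below it a tapered plug 6 mm deep (40 mm narrowing to 34 mm, loose in the dish's mouth, 48 mm or more); on top a knob 19 mm across, 11 to 31 mm above the origin. 0.08 kg. Origin: centre of the plug's underside, on which it stands; z up. Seated, it is 32 mm above the dish's origin.
- pan_lid: Big domed white enamelled lid of the pan: brim 196 mm across, blue edge; below it a flange 6 mm deep, 164 mm across, loose in the pan's mouth; hollow dome, its flat top 42 mm above the origin; black knob 25 mm across, 42 to 66 mm above the origin. 0.36 kg. Origin: centre of the flange's lower edge, on which it stands; z up. Seated, it is 64 mm above the pan's origin.
- small_lid: Bystander: a small flat white enamelled lid of another pan, 102 mm across, 32 mm high with its black knob. Not part of the set. Origin: centre of its underside.
- spice_jar: Bystander: small brown spice jar with a white screw top, 44 mm across, 68 mm high. Origin: centre of its underside.
- oil_dish: Bystander: wide empty terracotta serving dish, 132 mm across, 26 mm high. Origin: centre of its underside.
- ladle: Bystander: copper-toned ladle lying on the counter, about 330 mm long along its own x, the bowl (84 mm across, 32 mm high) centred at x = +120 mm, handle up to 52 mm high reaching to x = -172 mm. Origin: on the counter under its middle.
- tongs: Bystander: stainless tongs lying flat, about 260 mm long along its own x, up to 60 mm wide and 20 mm high, with a latch ring near the hinge at -x. Origin: on the counter under its middle.
Not all that is in view belongs to the job. Leave any pink or yellow look-alike of the pan_lid alone. What is shaped like the dish_cover but purple is not meant.

How it is judged (in metres and radians):
On the way, in this order (a step that is already met when the one before it is completed fails the run):
1. the ring stands flat in the middle of the pan (horizontal distance between stand_ring and pan below 0.015 m and z of stand_ring in the frame of pan below 0.009 m and angle between stand_ring's own z axis and vertical below 0.1 rad), for 0.2 s.
2. the dish stands upright on the ring in the pan (horizontal distance between dish and stand_ring below 0.01 m and z of dish in the frame of stand_ring between 0.022 and 0.03 m and horizontal distance between stand_ring and pan below 0.015 m and angle between dish's own z axis and vertical below 0.1 rad), for 0.2 s.
3. the cover is seated on the dish in the pan (horizontal distance between dish_cover and dish below 0.008 m and z of dish_cover in the frame of dish below 0.035 m and angle between dish_cover's own z axis and vertical below 0.1 rad and horizontal distance between dish and stand_ring below 0.01 m), for 0.2 s.
At the end, for the whole second after the job is handed in: The ring stands flat on the pan's floor within 15 mm of its centre, the dish upright on the ring within 10 mm of the ring's centre, the cover seated level on the dish within 8 mm, and the domed lid seated level on the pan within 10 mm (its flange inside the mouth); everything released and at rest (all of step 1 and all of step 3 and z of dish in the frame of stand_ring between 0.022 and 0.03 m and angle between dish's own z axis and vertical below 0.1 rad and z of dish_cover in the frame of dish above 0.028 m and horizontal distance between pan_lid and pan below 0.01 m and z of pan_lid in the frame of pan between 0.06 and 0.067 m and angle between pan_lid's own z axis and vertical below 0.06 rad and angle between pan's own z axis and vertical below 0.05 rad and linear speed of each of pan, stand_ring, dish, dish_cover, pan_lid below 0.02 m/s); the robot touches nothing.
It fails at once if the pan is shoved more than 40 mm from where it stood (distance of pan from where it was at the start of the episode above 0.04 m).
It fails at once if the terracotta dish is dropped (falls free by about 2 cm or more) (contact force between dish and anything else below 0.01 N and linear speed of dish above 0.6 m/s).
It fails at once if the terracotta cover is dropped (falls free by about 2 cm or more) (contact force between dish_cover and anything else below 0.01 N and linear speed of dish_cover above 0.6 m/s).
It fails at once if another kitchen thing (small lid, spice jar, serving dish, ladle or tongs) is shifted more than 30 mm or overturned (distance of any of small_lid, spice_jar, oil_dish, ladle, tongs from where it was at the start of the episode above 0.03 m or angle between spice_jar's own z axis and vertical above 0.8 rad).
It also fails if it takes over 128 s, if anything falls off the work surface, if the arm or the gripper's body presses on something with over 40 N, if the wrist force passes 120 N, or if a joint passes its speed limit or range.

## Working session

There is one attempt and no reset: what is moved stays moved. The work goes in short steps, each a Python script; the robot and the scene stay as the last script left them, time stands still between calls to the robot, and variables do not carry over. Pictures are saved under pics/ and viewed, and the job is handed in when it is done.

```bash
mkdir -p pics; ls; python3 - <<'E'
from workcell import env
import cv2
s=env.read_state();print({k:s[k] for k in('clock','position','tool_rot','opening','force')})
for n in('top','side','wrist'):
    f=env.grab_frame(n);cv2.imwrite(f'pics/a_{n}.png',f['image']);print(n,{k:v for k,v in f.items() if k!='image'})
E
```

```text
pics
{'clock': 0.0, 'position': array([0.2832108 , 0.55648332, 0.2214524 ]), 'tool_rot': array([-8.98754349e+01,  6.35013289e-03,  1.53015893e+02]), 'opening': 0.99925935873917, 'force': array([-0.45377652,  0.72863088,  0.17880919])}
top {'fx': 584.2751487730078, 'fy': 584.2751487730078, 'cx': 319.2982829307794, 'cy': 239.14566027257217, 'position': array([0.30755565, 0.07586774, 1.56584417]), 'orientation': array([ 6.74192782e+00, -8.67992355e-02, -8.98900294e+01]), 'shot': 1}
side {'fx': 439.4815826743912, 'fy': 439.4815826743912, 'cx': 328.0574855664062, 'cy': 239.8189776884856, 'position': array([-0.22213525, -0.7876174 ,  0.7650398 ]), 'orientation': array([ 56.83571391,  -1.1152898 , -39.25487555]), 'shot': 2}
wrist {'fx': 371.64829954431775, 'fy': 371.64829954431775, 'cx': 318.8538847333943, 'cy': 238.56451806171845, 'position': array([0.34811844, 0.52332607, 0.38411003]), 'orientation': array([-1.53603141e+01, -9.78946787e-02, -1.17017583e+02]), 'shot': 3}
```

View pics/a_top.png

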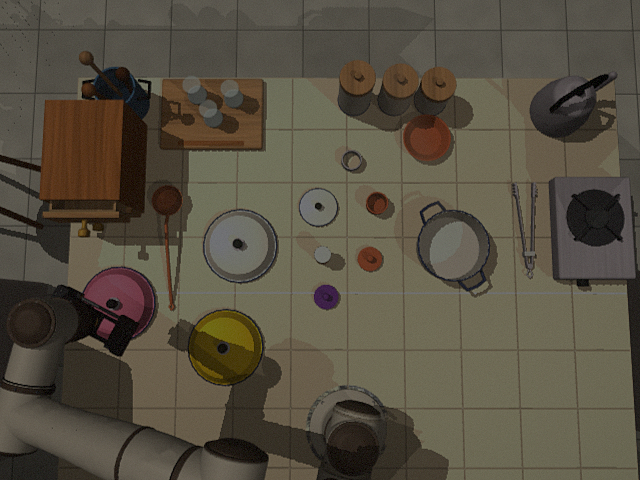

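View pics/a_side.png

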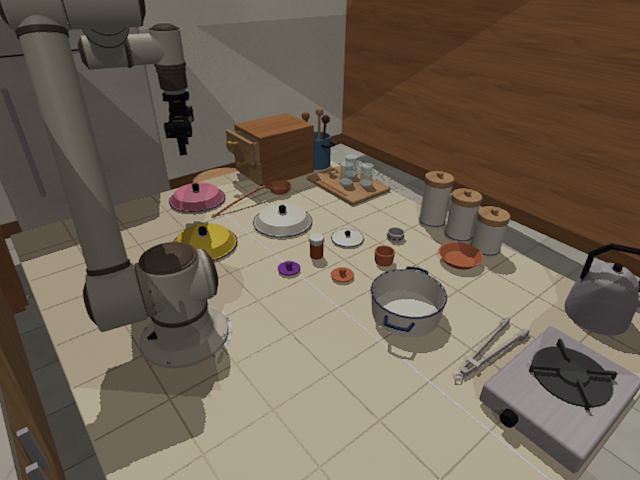

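View pics/a_wrist.png

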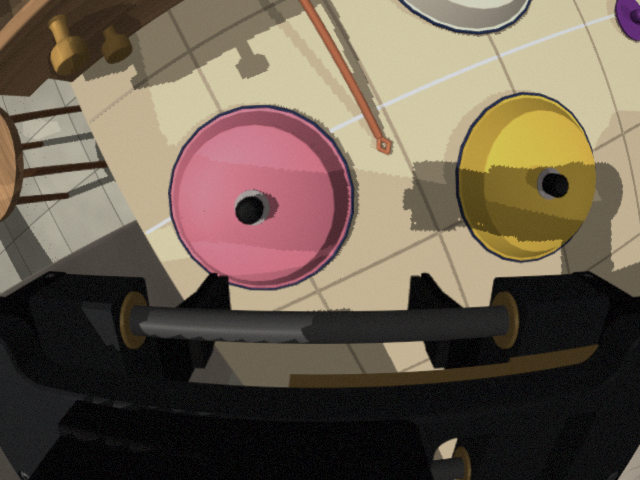

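Top view: the pan is at (453,245), steel ring (352,160), dish (376,203), and orange cover (370,259), with a purple look-alike at (326,297). The white domed lid is at (240,245), with pink (119,302) and yellow (226,347) look-alikes. The white and terracotta ones fit the description. Next I'll compute positions and check an enlarged crop.

```bash
cat > h.py <<'E'
import numpy as np, cv2
from scipy.spatial.transform import Rotation as R
from workcell import env
def rot(o): return R.from_euler('xyz',o,degrees=True).as_matrix()
def rays(f,uv,fish=False):
    uv=np.atleast_2d(np.asarray(uv,float))
    x=(uv[:,0]-f['cx'])/f['fx']; y=(uv[:,1]-f['cy'])/f['fy']
    if fish:
        r=np.hypot(x,y)+1e-12; s=np.sin(r)/r
        d=np.c_[x*s,-y*s,-np.cos(r)]
    else: d=np.c_[x,-y,-np.ones_like(x)]
    return d@rot(f['orientation']).T
def plane(f,uv,z,fish=False):
    d=rays(f,uv,fish); p=np.asarray(f['position'])
    return p+d*((z-p[2])/d[:,2])[:,None]
def proj(f,P,fish=False):
    c=(np.atleast_2d(P)-f['position'])@rot(f['orientation'])
    x,y,z=c[:,0],-c[:,1],-c[:,2]
    if fish:
        h=np.hypot(x,y)+1e-12; t=np.arctan2(h,z); a,b=x/h*t,y/h*t
    else: a,b=x/z,y/z
    return np.c_[a*f['fx']+f['cx'],b*f['fy']+f['cy']]
def shot(n,name=None):
    f=env.grab_frame(n)
    if name: cv2.imwrite('pics/'+name,f['image'])
    return f
E
python3 - <<'E'
from h import *
f=shot('top')
for t in ['pan','stand_ring','dish','dish_cover','pan_lid','small_lid','spice_jar','oil_dish']:
    print(t,[(np.round(d['xyz'],3).tolist(),round(d['score'],2),np.round(proj(f,d['xyz'])[0]).tolist()) for d in env.search_frame(f,t)[:4]])
    m=env.trace(f,t)
    for d in m[:3]:
        ys,xs=np.nonzero(d['mask']); c=((xs.min()+xs.max())/2,(ys.min()+ys.max())/2)
        print('   mask',round(d['score'],2),c,xs.max()-xs.min(),ys.max()-ys.min(),plane(f,c,0.03).round(4).tolist())
cv2.imwrite('pics/crop.png',cv2.resize(f['image'][140:320,195:495],None,fx=2.6,fy=2.6,interpolation=cv2.INTER_CUBIC))
E
```

```text
pan [([0.475, -0.281, 0.001], 0.62, [451.0, 246.0])]
   mask 0.81 (np.float64(452.5), np.float64(246.5)) 73 89 [[0.4703, -0.2783, 0.03]]
   mask 0.57 (np.float64(376.5), np.float64(203.5)) 21 21 [[0.5852, -0.0785, 0.03]]
stand_ring [([0.708, -0.006, 0.021], 0.74, [349.0, 159.0])]
   mask 0.72 (np.float64(350.5), np.float64(160.5)) 17 21 [[0.7023, -0.0096, 0.03]]
   mask 0.52 (np.float64(167.0), np.float64(247.5)) 30 123 [[0.4661, 0.4761, 0.03]]
   mask 0.28 (np.float64(376.5), np.float64(203.0)) 21 22 [[0.5865, -0.0785, 0.03]]
dish [([0.59, -0.082, 0.007], 0.84, [377.0, 203.0])]
   mask 0.87 (np.float64(377.0), np.float64(203.0)) 22 22 [[0.5865, -0.0798, 0.03]]
dish_cover [([0.438, -0.063, 0.012], 0.96, [370.0, 259.0]), ([0.335, 0.057, 0.014], 0.85, [326.0, 298.0])]
   mask 0.97 (np.float64(326.0), np.float64(297.0)) 24 24 [[0.3367, 0.0561, 0.03]]
pan_lid [([0.335, 0.586, 0.039], 0.91, [122.0, 297.0]), ([0.206, 0.314, 0.036], 0.85, [226.0, 348.0]), ([0.468, 0.285, 0.041], 0.84, [239.0, 247.0])]
   mask 0.89 (np.float64(240.0), np.float64(246.0)) 74 74 [[0.4704, 0.2834, 0.03]]
   mask 0.79 (np.float64(225.5), np.float64(347.0)) 75 76 [[0.2073, 0.3163, 0.03]]
   mask 0.61 (np.float64(119.5), np.float64(302.5)) 71 71 [[0.3214, 0.5955, 0.03]]
small_lid [([0.576, 0.077, 0.01], 0.89, [318.0, 208.0])]
   mask 0.83 (np.float64(317.5), np.float64(207.5)) 37 37 [[0.574, 0.0788, 0.03]]
spice_jar [([0.44, 0.067, 0.065], 0.79, [322.0, 257.0])]
   mask 0.76 (np.float64(322.5), np.float64(255.0)) 15 18 [[0.447, 0.0654, 0.03]]
oil_dish [([0.772, -0.223, 0.006], 0.87, [428.0, 138.0])]
   mask 0.91 (np.float64(426.5), np.float64(138.0)) 47 46 [[0.765, -0.2153, 0.03]]
   mask 0.74 (np.float64(524.5), np.float64(229.5)) 23 91 [[0.516, -0.4706, 0.03]]
```

View pics/crop.png

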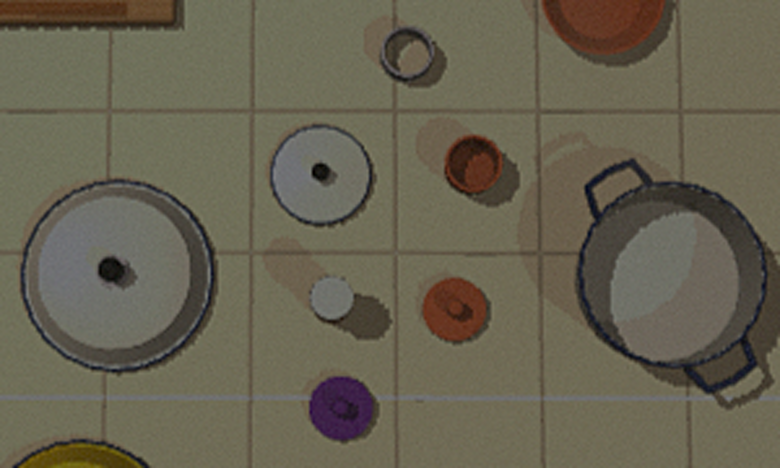

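The crop confirms the steel ring at (407,53), the open dish (473,163), the orange-red terracotta cover (456,309) and the white dome (117,272). The purple one and the yellow lid are the decoys. I'll check IK, then take a wrist look over the ring.

```bash
python3 - <<'E'
from h import *
T={'ring':(.703,-.008,.005),'dish':(.587,-.08,.012),'cover':(.438,-.063,.012),'lid':(.47,.284,.044),'pan':(.472,-.278,.01)}
for n,p in T.items():
  for yaw in (-90,-45,0,45,90,135,180):
    for h in (0,.2):
      q=env.inverse_kinematics([p[0],p[1],p[2]+h],[-90,0,yaw]); print(n,yaw,h,None if q is None else np.round(q).tolist())
E
```

```text
ring -90 0 [12.0, 41.0, -1.0, 0.0, -49.0, 168.0]
ring -90 0.2 [12.0, 30.0, 11.0, 0.0, -71.0, 168.0]
ring -45 0 [12.0, 41.0, -1.0, -0.0, -49.0, -147.0]
ring -45 0.2 [12.0, 30.0, 11.0, -0.0, -71.0, -147.0]
ring 0 0 [12.0, 41.0, -1.0, -0.0, -49.0, -102.0]
ring 0 0.2 [12.0, 30.0, 11.0, -0.0, -71.0, -102.0]
ring 45 0 [12.0, 41.0, -1.0, 0.0, -49.0, -57.0]
ring 45 0.2 [12.0, 30.0, 11.0, 0.0, -71.0, -57.0]
ring 90 0 [12.0, 41.0, -1.0, 0.0, -49.0, -12.0]
ring 90 0.2 [12.0, 30.0, 11.0, 0.0, -71.0, -12.0]
ring 135 0 [12.0, 41.0, -1.0, 0.0, -49.0, 33.0]
ring 135 0.2 [12.0, 30.0, 11.0, 0.0, -71.0, 33.0]
ring 180 0 [12.0, 41.0, -1.0, 0.0, -49.0, 78.0]
ring 180 0.2 [12.0, 30.0, 11.0, 0.0, -71.0, 78.0]
dish -90 0 [8.0, 32.0, -18.0, 0.0, -40.0, 172.0]
dish -90 0.2 [8.0, 19.0, -5.0, 0.0, -65.0, 172.0]
dish -45 0 [8.0, 32.0, -18.0, -0.0, -40.0, -143.0]
dish -45 0.2 [8.0, 19.0, -5.0, -0.0, -65.0, -143.0]
dish 0 0 [8.0, 32.0, -18.0, -0.0, -40.0, -98.0]
dish 0 0.2 [8.0, 19.0, -5.0, -0.0, -65.0, -98.0]
dish 45 0 [8.0, 32.0, -18.0, -0.0, -40.0, -53.0]
dish 45 0.2 [8.0, 19.0, -5.0, 0.0, -65.0, -53.0]
dish 90
[... 1698 characters left out ...]
[-14.0, 29.0, -25.0, -0.0, -37.0, -166.0]
pan -90 0.2 [-14.0, 15.0, -12.0, 0.0, -63.0, -166.0]
pan -45 0 [-14.0, 29.0, -25.0, -0.0, -37.0, -121.0]
pan -45 0.2 [-14.0, 15.0, -12.0, -0.0, -63.0, -121.0]
pan 0 0 [-14.0, 29.0, -25.0, -0.0, -37.0, -76.0]
pan 0 0.2 [-14.0, 15.0, -12.0, -0.0, -63.0, -76.0]
pan 45 0 [-14.0, 29.0, -25.0, 0.0, -37.0, -31.0]
pan 45 0.2 [-14.0, 15.0, -12.0, 0.0, -63.0, -31.0]
pan 90 0 [-14.0, 29.0, -25.0, 0.0, -37.0, 14.0]
pan 90 0.2 [-14.0, 15.0, -12.0, 0.0, -63.0, 14.0]
pan 135 0 [-14.0, 29.0, -25.0, 0.0, -37.0, 59.0]
pan 135 0.2 [-14.0, 15.0, -12.0, 0.0, -63.0, 59.0]
pan 180 0 [-14.0, 29.0, -25.0, 0.0, -37.0, 104.0]
pan 180 0.2 [-14.0, 15.0, -12.0, 0.0, -63.0, 104.0]
```

```bash
python3 - <<'E'
from h import *
env.goto([0.60,-0.02,.25],[-90,0,0])
f=shot('wrist','b1.png'); print(f['position'],f['orientation'])
print(env.read_state()['clock'],env.read_state()['position'])
for n,p in {'ring':(.703,-.008,.026),'dish':(.587,-.08,.038),'cover':(.438,-.063,.03),'sl':(.575,.078,.01),'jar':(.447,.065,.068)}.items(): print(n,proj(f,p,True).round(1))
for t in ['stand_ring','dish','dish_cover','small_lid','spice_jar']: print(t,[(np.round(d['xyz'],4).tolist(),round(d['score'],2)) for d in env.search_frame(f,t)[:3]])
E
```

```text
[ 0.52753615 -0.01994753  0.41247239] [-1.54427264e+01 -7.77110949e-04  9.00367075e+01]
3.3917 [ 0.60005886 -0.01922836  0.24991068]
ring [[329.3 296.8]]
dish [[260.3 197.2]]
cover [[276.6  53.7]]
sl [[407.3 183.1]]
jar [[410.2  56.7]]
stand_ring [([0.6914, -0.0119, 0.0165], 0.65)]
dish [([0.5932, -0.0774, 0.0071], 0.62)]
dish_cover [([0.4442, -0.0579, 0.0135], 0.78), ([0.7223, -0.2017, 0.0229], 0.42)]
small_lid [([0.579, 0.0734, 0.0126], 0.65)]
spice_jar [([0.4492, 0.0604, 0.0664], 0.9)]
```

View pics/b1.png

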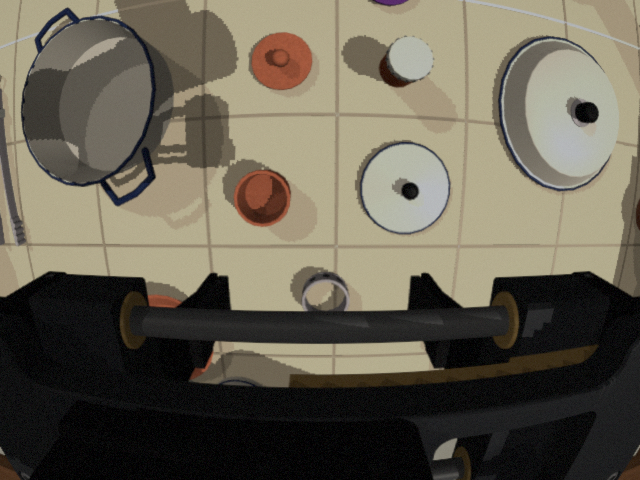

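```bash
cat >> h.py <<'E'
from scipy.optimize import minimize
MOD={'stand_ring':[(0,.027),(.026,.027)],'dish':[(0,.0275),(.038,.030)],'dish_cover':[(.006,.033),(.011,.033),(.011,.0095),(.031,.0095)],
 'pan_lid':[(.006,.098),(.009,.098)],'pan':[(0,.086),(.07,.092)],'small_lid':[(0,.051),(.004,.051)]}
A=np.linspace(0,2*np.pi,72,endpoint=False); C=np.c_[np.cos(A),np.sin(A)]
def sil(f,thing,xy,z0,fish,K=4):
    P=np.vstack([np.c_[C*r+xy,np.full(72,z0+z)] for z,r in MOD[thing]])
    u=proj(f,P,fish); m=np.zeros((480*K,640*K),np.uint8)
    h=cv2.convexHull(((u+.5)*K).astype(np.float32))
    cv2.fillConvexPoly(m,np.round(h*16).astype(np.int32),255,shift=4)
    return cv2.resize(m,(640,480),interpolation=cv2.INTER_AREA)/255.
def fit(f,thing,mask,xy0,z0=0.,fish=True):
    mk=mask.astype(float)
    def c(x):
        s=sil(f,thing,np.array(xy0)+x*.01,z0,fish)
        return 1-np.minimum(s,mk).sum()/np.maximum(s,mk).sum()
    r=minimize(c,[0,0],method='Nelder-Mead',options=dict(initial_simplex=[[0,0],[.8,0],[0,.8]],xatol=.005,fatol=1e-4))
    return np.array(xy0)+r.x*.01, 1-r.fun
E
python3 - <<'E'
from h import *
env.move_straight([0.68,-0.02,.25])
f=shot('wrist','b2.png')
G={'stand_ring':(.703,-.008),'dish':(.587,-.08),'dish_cover':(.438,-.063)}
o=f['image'].copy()
for t,g in G.items():
    for d in env.trace(f,t)[:2]:
        xy,i=fit(f,t,d['mask'],g); print(t,d['score'],xy.round(4),round(i,3))
        if i>.5:
            c,_=cv2.findContours((sil(f,t,xy,0,True)>.5).astype(np.uint8),0,2); cv2.drawContours(o,c,-1,(0,255,0),1)
            c,_=cv2.findContours(d['mask'].astype(np.uint8),0,2); cv2.drawContours(o,c,-1,(255,0,0),1)
cv2.imwrite('pics/b2o.png',o); print(env.read_state()['clock'])
E
```

```text
stand_ring 0.72 [ 0.7082 -0.0127] 0.414
dish 0.56 [ 0.5881 -0.0792] 0.951
dish_cover 0.97 [ 0.4396 -0.0605] 0.97
4.525
```

View pics/b2o.png

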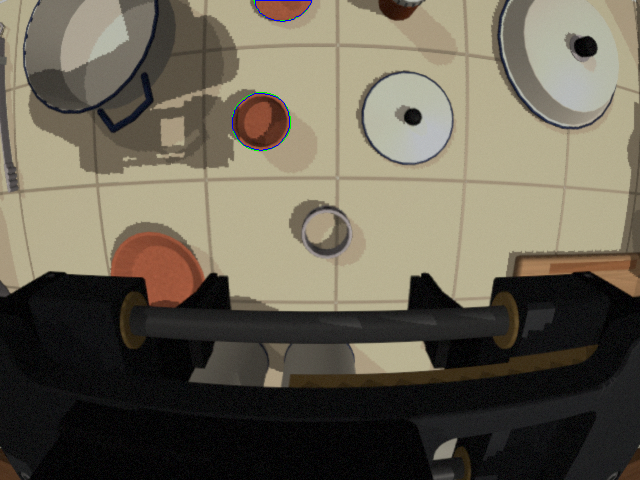

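```bash
cat >> h.py <<'E'
def hull(m):
    p=np.argwhere(m)[:,::-1].astype(np.int32); o=np.zeros(m.shape,np.uint8); cv2.fillConvexPoly(o,cv2.convexHull(p),1); return o>0
E
python3 - <<'E'
from h import *
f=shot('wrist'); o=f['image'].copy()
for d in env.trace(f,'stand_ring')[:2]:
    ys,xs=np.nonzero(d['mask']);print(xs.min(),xs.max(),ys.min(),ys.max())
    xy,i=fit(f,'stand_ring',hull(d['mask']),(.703,-.008)); print(xy,i)
    c,_=cv2.findContours((sil(f,'stand_ring',xy,0,True)>.5).astype(np.uint8),0,2); cv2.drawContours(o,c,-1,(0,255,0),1)
    c,_=cv2.findContours(d['mask'].astype(np.uint8),0,2); cv2.drawContours(o,c,-1,(255,0,0),1)
cv2.imwrite('pics/b3.png',cv2.resize(o[170:300,230:430],None,fx=4,fy=4))
E
```

```text
301 351 204 258
[ 0.70797318 -0.01253947] 0.9496102129348015
```

View pics/b3.png

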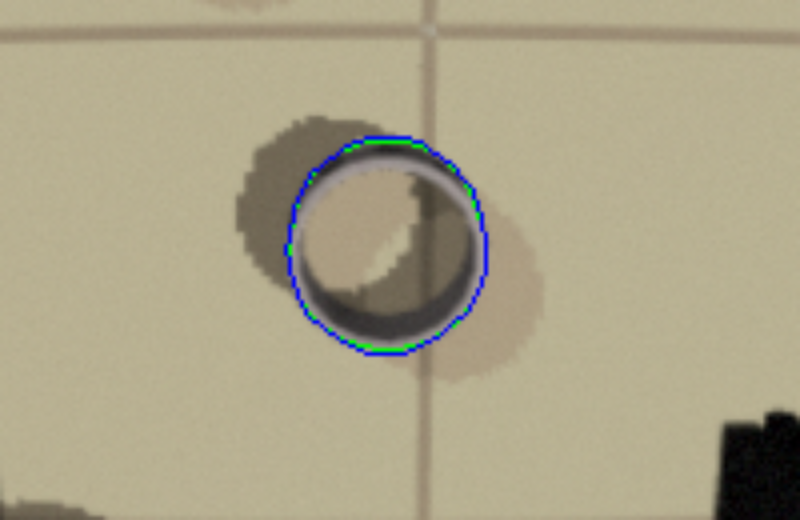

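```bash
python3 - <<'E'
from h import *
env.move_straight([0.708,-0.0125,.08]); 
env.move_straight([0.708,-0.0125,.005],rate=.08,force_limit=8)
print(env.read_state()['position'],env.read_state()['force'])
env.gripper_to(0.3,grasp_force=20)
s=env.read_state();print(s['opening'],s['position'],s['clock'])
env.move_straight([0.708,-0.0125,.25],rate=.2)
env.goto([.57,-.24,.27],[-90,0,0])
f=shot('wrist','c1.png'); s=env.read_state();print(s['opening'],s['position'],s['clock'],s['force'])
for d in env.trace(f,'pan')[:2]:
    m=d['mask'];print(d['score'],m.sum()); cv2.imwrite('pics/c1m%d.png'%m.sum(),m*np.uint8(255))
E
```

```text
[ 0.70858335 -0.01243448  0.00570595] [-0.8133331  -0.42319901  0.22787829]
0.6193379495652926 [ 0.70801657 -0.01248743  0.00511337] 7.675
0.6227871417262972 [ 0.57089628 -0.2389601   0.26950613] 10.1417 [ 0.62024256  0.41803654 -0.4229445 ]
0.56 29047
```

View pics/c1.png

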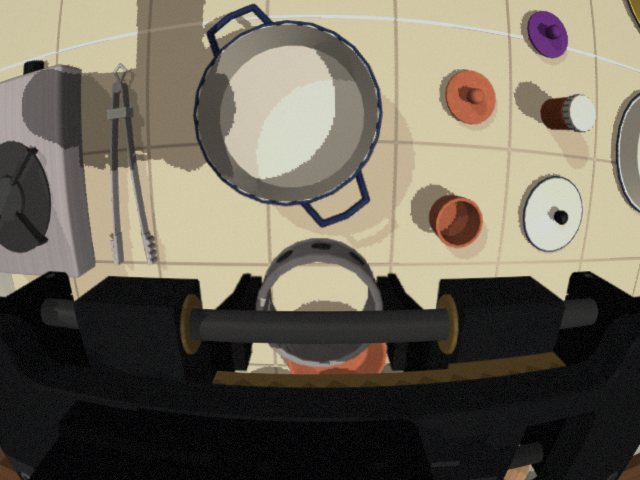

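The ring is held (opening 0.62, about 54 mm). The pan shows whole at (288,112). Fitting it.

```bash
python3 - <<'E'
from h import *
o=None
f=shot('wrist'); o=f['image'].copy()
m=env.trace(f,'pan')[0]['mask'].astype(np.uint8)
m=cv2.morphologyEx(m,cv2.MORPH_CLOSE,np.ones((5,5)))
k=cv2.getStructuringElement(cv2.MORPH_ELLIPSE,(61,61)); mo=cv2.morphologyEx(m,cv2.MORPH_OPEN,k)
xy,i=fit(f,'pan',mo>0,(.472,-.278)); print(xy,i)
c,_=cv2.findContours((sil(f,'pan',xy,0,True)>.5).astype(np.uint8),0,2); cv2.drawContours(o,c,-1,(0,255,0),1)
c,_=cv2.findContours(mo,0,2); cv2.drawContours(o,c,-1,(0,0,255),1)
cv2.imwrite('pics/c2.png',cv2.resize(o[0:240,180:400],None,fx=2.5,fy=2.5))
f=shot('top'); m=env.trace(f,'pan')[0]['mask'].astype(np.uint8)
m=cv2.morphologyEx(m,cv2.MORPH_CLOSE,np.ones((5,5)))
k=cv2.getStructuringElement(cv2.MORPH_ELLIPSE,(31,31)); mo=cv2.morphologyEx(m,cv2.MORPH_OPEN,k)
print(m.sum(),mo.sum(),fit(f,'pan',mo>0,(.472,-.278),fish=False))
E
```

```text
[ 0.47128983 -0.27162284] 0.9755858953965687
4066 3797 (array([ 0.46914651, -0.27521706]), np.float64(0.8889103852807663))
```

View pics/c2.png

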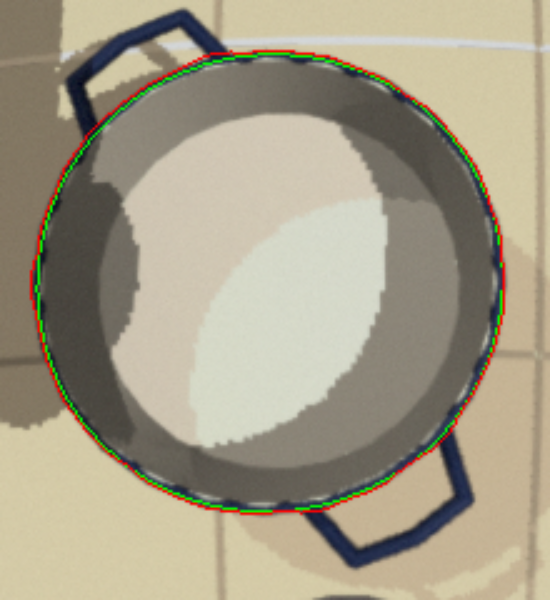

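```bash
python3 - <<'E'
from h import *
x,y=.471,-.2725
env.move_straight([x,y,.18],rate=.25)
env.move_straight([x,y,.04],rate=.12,force_limit=8)
print(env.move_straight([x,y,.008],rate=.04,force_limit=5))
s=env.read_state();print(s['position'],s['force'])
env.gripper_to(0.85)
env.move_straight([x,y,.12],rate=.15)
env.goto([x+.06,y,.26],[-90,0,0])
f=shot('wrist','d1.png'); s=env.read_state();print(s['position'],s['clock'],s['force'])
for d in env.trace(f,'stand_ring')[:2]: print(d['score'],fit(f,'stand_ring',hull(d['mask']),(x,y),.004))
for d in env.trace(f,'pan')[:2]: 
  m=d['mask'].astype(np.uint8)
  m=cv2.morphologyEx(m,cv2.MORPH_CLOSE,np.ones((5,5)))
  k=cv2.getStructuringElement(cv2.MORPH_ELLIPSE,(61,61)); mo=cv2.morphologyEx(hull(m).astype(np.uint8)*0+m,cv2.MORPH_OPEN,k)
  print(fit(f,'pan',mo>0,(x,y)))
E
```

```text
True
[ 0.47037556 -0.27233084  0.00897653] [-1.68502324  0.86723139  4.37057017]
[ 0.530062   -0.27204696  0.25788254] 15.4167 [-0.90176675 -0.29401501 -0.52448606]
0.87 (array([ 0.47037986, -0.27315289]), np.float64(0.9459602254494006))
(array([ 0.47087546, -0.27221949]), np.float64(0.9248191757120475))
```

View pics/d1.png

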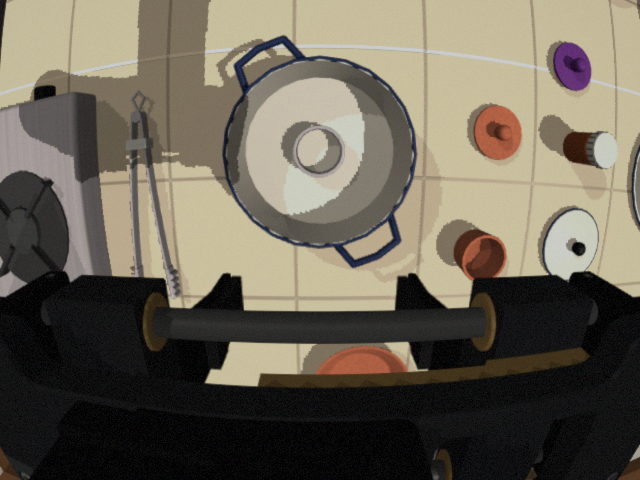

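Ring stands flat in the middle of the pan (318,150). Next the dish.

```bash
python3 - <<'E'
from h import *
env.gripper_to(1.0)
env.goto([.64,-.08,.22],[-90,0,0])
f=shot('wrist')
d=env.trace(f,'dish')
xy,i=fit(f,'dish',d[0]['mask'],(.588,-.079)); print(d[0]['score'],xy,i)
d=env.trace(f,'dish_cover')
if d: print(d[0]['score'],fit(f,'dish_cover',d[0]['mask'],(.44,-.06)))
assert np.hypot(*(xy-[.588,-.079]))<.006 and i>.9
env.move_straight([xy[0],xy[1],.09],rate=.2)
print(env.move_straight([xy[0],xy[1],.010],rate=.07,force_limit=6))
env.gripper_to(.4,grasp_force=18)
s=env.read_state();print(s['opening'],s['position'],s['force'],s['clock'])
z=s['position'][2]
env.move_straight([xy[0],xy[1],.2],rate=.15)
f=shot('wrist','e1.png')
s=env.read_state();print(s['opening'],s['position'],s['force'],s['clock'])
E
```

```text
Traceback (most recent call last):
IndexError: list index out of range
```

```bash
python3 - <<'E'
from h import *
f=shot('wrist','e0.png'); o=f['image'].copy()
hsv=cv2.cvtColor(f['image'],cv2.COLOR_BGR2HSV)
m=((hsv[...,0]<12)|(hsv[...,0]>172))&(hsv[...,1]>110)
n,l,st,ce=cv2.connectedComponentsWithStats(m.astype(np.uint8))
for t,g in (('dish',(.588,-.079)),('dish_cover',(.44,-.06))):
    u=proj(f,[*g,.02],True)[0]; j=1+np.argmin(np.hypot(*(ce[1:]-u).T)+ (st[1:,4]<200)*1e3)
    xy,i=fit(f,t,hull(l==j),g); print(t,u,ce[j],st[j,4],xy,i)
    c,_=cv2.findContours((sil(f,t,xy,0,True)>.5).astype(np.uint8),0,2); cv2.drawContours(o,c,-1,(0,255,0),1)
cv2.imwrite('pics/e0o.png',o)
E
```

```text
dish [322.08768948 159.53332754] [322.04021704 160.66804979] 3133 [ 0.58817043 -0.07919251] 0.9705022318764471
dish_cover [341.19864488  13.26864342] [340.21139144  21.33295107] 2616 [ 0.43987852 -0.06042262] 0.982027864906266
```

View pics/e0o.png

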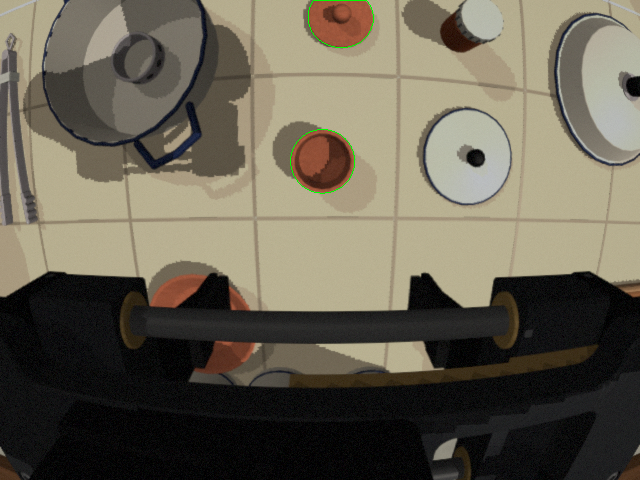

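The network missed the dish, but a colour mask fits it at (322,160) with an IoU of 0.97. It puts the dish at (0.5882, −0.0792).

```bash
python3 - <<'E'
from h import *
xy=(.5882,-.0792)
env.move_straight([xy[0],xy[1],.09],rate=.2)
print(env.move_straight([xy[0],xy[1],.010],rate=.07,force_limit=6))
env.gripper_to(.4,grasp_force=18)
s=env.read_state();print(s['opening'],s['position'],s['force'],s['clock'])
env.move_straight([xy[0],xy[1],.2],rate=.12)
f=shot('wrist','e1.png')
s=env.read_state();print(s['opening'],s['position'],s['force'],s['clock'])
E
```

```text
False
0.6801943493888178 [ 0.58827485 -0.07916847  0.01013887] [0.00248724 0.17214342 0.96050649] 19.8917
0.6778083300703711 [ 0.58780635 -0.07919739  0.19915777] [ 0.18041962  0.81134353 -1.44369642] 21.675
```

View pics/e1.png

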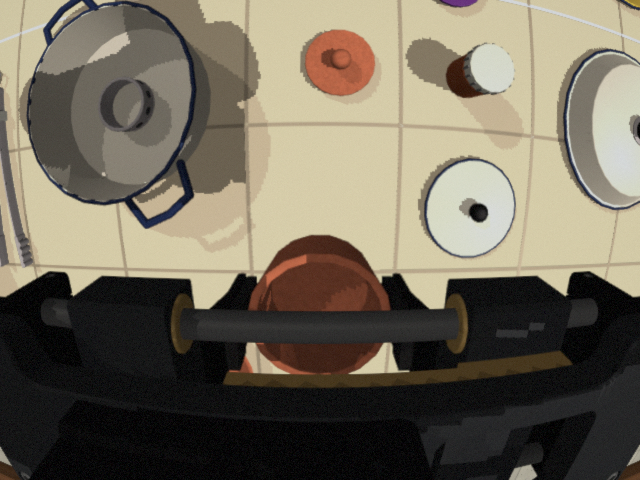

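```bash
python3 - <<'E'
from h import *
x,y=.4704,-.273
env.goto([x,y,.2],[-90,0,0])
env.move_straight([x,y,.06],rate=.12,force_limit=10)
print(env.move_straight([x,y,.037],rate=.03,force_limit=3))
s=env.read_state();print(s['position'],s['force'],s['clock'],s['opening'])
E
```

```text
True
[ 0.47008633 -0.27294244  0.03997139] [0.15319884 0.89081683 4.20833375] 24.5417 0.6749060167982132
```

Contact came at TCP z = 0.040, exactly as expected. Releasing slowly.

```bash
python3 - <<'E'
from h import *
x,y=.4704,-.273
env.gripper_to(.75); env.gripper_to(.9)
env.move_straight([x,y,.14],rate=.12)
env.move_straight([x+.06,y,.26],rate=.25)
f=shot('wrist','f1.png'); o=f['image'].copy()
hsv=cv2.cvtColor(f['image'],cv2.COLOR_BGR2HSV)
m=((hsv[...,0]<12)|(hsv[...,0]>172))&(hsv[...,1]>110)
n,l,st,ce=cv2.connectedComponentsWithStats(m.astype(np.uint8))
for t,g,z in (('dish',(x,y),.03),('dish_cover',(.44,-.06),0)):
    u=proj(f,[*g,.02+z],True)[0]; j=1+np.argmin(np.hypot(*(ce[1:]-u).T)+ (st[1:,4]<200)*1e3)
    xy,i=fit(f,t,hull(l==j),g,z); print(t,u,ce[j],st[j,4],xy,i)
m=env.trace(f,'pan')
if m:
  m=m[0]['mask'].astype(np.uint8)
  m=hull(cv2.morphologyEx(m,cv2.MORPH_CLOSE,np.ones((5,5))))*0+m
  k=cv2.getStructuringElement(cv2.MORPH_ELLIPSE,(61,61)); mo=cv2.morphologyEx(m,cv2.MORPH_OPEN,k); print(fit(f,'pan',mo>0,(x,y)))
print(env.read_state()['clock'])
E
```

```text
dish [318.22372039 153.34543252] [317.57147662 153.59704003] 2973 [ 0.47013754 -0.273788  ] 0.9549930775758118
dish_cover [502.1230832  133.24258394] [496.99162974 134.02855736] 2031 [ 0.44077195 -0.05993757] 0.959265746311144Traceback (most recent call last):
  File "<stdin>", line 17, in <module>
cv2.error: OpenCV(4.12.0) /io/opencv/modules/imgproc/src/morph.simd.hpp:841: error: (-213:The function/feature is not implemented) Unsupported data type (=4) in function 'getMorphologyFilter'
```

View pics/f1.png

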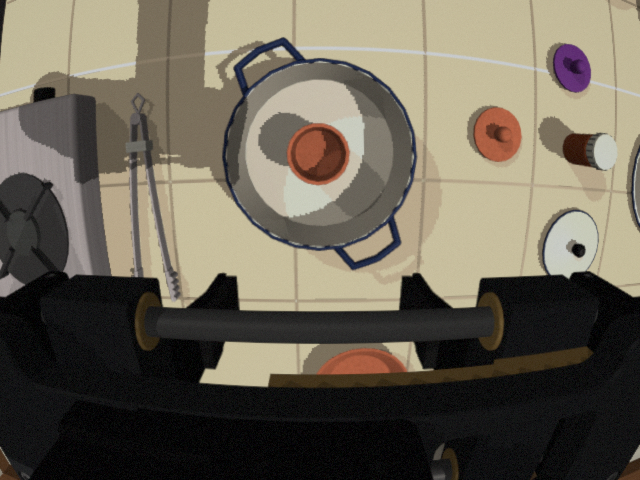

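```bash
python3 - <<'E'
from h import *
env.goto([.49,-.0604,.2],[-90,0,0])
f=shot('wrist')
hsv=cv2.cvtColor(f['image'],cv2.COLOR_BGR2HSV)
m=((hsv[...,0]<12)|(hsv[...,0]>172))&(hsv[...,1]>110)
n,l,st,ce=cv2.connectedComponentsWithStats(m.astype(np.uint8))
u=proj(f,[.44,-.06,.01],True)[0]; j=1+np.argmin(np.hypot(*(ce[1:]-u).T)+ (st[1:,4]<200)*1e3)
xy,i=fit(f,'dish_cover',hull(l==j),(.44,-.0604)); print(u,ce[j],xy,i)
assert np.hypot(*(xy-[.44,-.0604]))<.005
env.gripper_to(.6)
env.move_straight([xy[0],xy[1],.08],rate=.2)
print(env.move_straight([xy[0],xy[1],.0135],rate=.05,force_limit=5))
env.gripper_to(.1,grasp_force=20)
s=env.read_state();print(s['opening'],s['position'],s['force'],s['clock'])
env.move_straight([xy[0],xy[1],.2],rate=.12)
f=shot('wrist','g1.png'); shot('side','g1s.png')
s=env.read_state();print(s['opening'],s['position'],s['force'],s['clock'])
E
```

```text
[320.47509175 161.39097663] [319.98209441 162.02957135] [ 0.44066169 -0.06057589] 0.9777163974124519
False
0.1964694357246489 [ 0.44073771 -0.06055197  0.01353884] [-0.09320031  0.4459352   0.53479017] 32.0333
0.1949120134814937 [ 0.44034673 -0.0606098   0.19940211] [ 0.28571186  0.46243567 -1.18835665] 33.8417
```

View pics/g1.png

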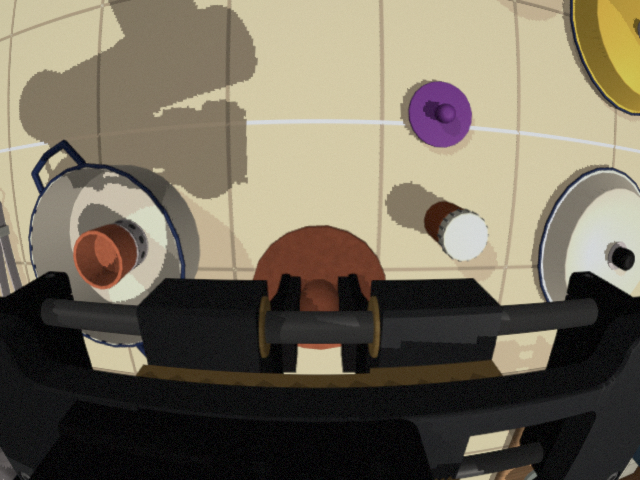

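View pics/g1s.png

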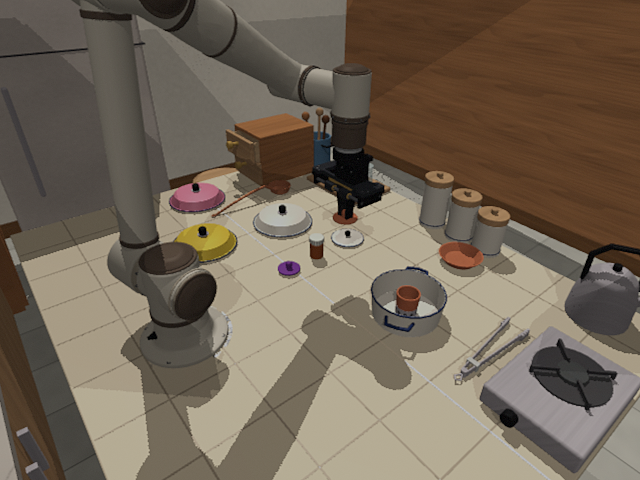

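The cover is held and looks level. Measuring its offset in the grip, then placing.

```bash
python3 - <<'E'
from h import *
x,y=.4703,-.2734
env.goto([x,y,.2],[-90,0,0])
env.move_straight([x,y,.095],rate=.12,force_limit=10)
f=shot('wrist','g2.png')
print(env.move_straight([x,y,.072],rate=.03,force_limit=3))
s=env.read_state();print(s['position'],s['force'],s['clock'],s['opening'])
shot('wrist','g3.png')
E
```

```text
True
[ 0.47006492 -0.27337286  0.07567082] [-0.60343409  0.57474146  3.76557129] 36.4083 0.1959297931542174
```

View pics/g3.png

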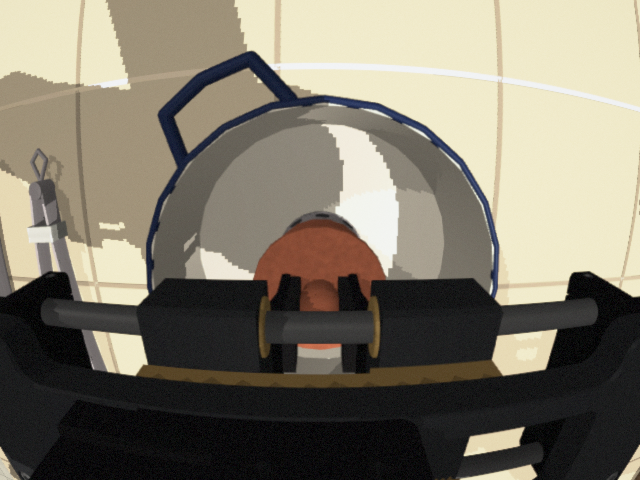

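Contact is at 0.0757, against 0.0755 predicted, so the plug is seated in the mouth. Release, look, and measure the pan.

```bash
cat >> h.py <<'E'
def panfit(f,g,fish=True,k=61):
    d=env.trace(f,'pan')
    if not d: return None
    m=d[0]['mask'].astype(np.uint8)
    m=cv2.morphologyEx(m,cv2.MORPH_CLOSE,np.ones((9,9)))
    c,_=cv2.findContours(m,0,2); cv2.drawContours(m,c,-1,1,-1)
    mo=cv2.morphologyEx(m,cv2.MORPH_OPEN,cv2.getStructuringElement(cv2.MORPH_ELLIPSE,(k,k)))
    return fit(f,'pan',mo>0,g,fish=fish)
E
python3 - <<'E'
from h import *
x,y=.4703,-.2734
env.gripper_to(.45)
env.move_straight([x,y,.15],rate=.12)
for p in ([x+.06,y,.28],[x+.085,y+.0,.2]):
    env.move_straight(p,rate=.25); env.dwell(.2)
    f=shot('wrist','h%d.png'%(100*p[2]))
    print(panfit(f,(x,y)))
    hsv=cv2.cvtColor(f['image'],cv2.COLOR_BGR2HSV)
    m=((hsv[...,0]<12)|(hsv[...,0]>172))&(hsv[...,1]>110)
    n,l,st,ce=cv2.connectedComponentsWithStats(m.astype(np.uint8))
    u=proj(f,[x,y,.072],True)[0]; j=1+np.argmin(np.hypot(*(ce[1:]-u).T)+ (st[1:,4]<200)*1e3)
    print('cover',fit(f,'dish_cover',hull(l==j),(x,y),.062))
f=shot('side','hs.png'); f=shot('top'); print('top',panfit(f,(x,y),False,31)); print(env.read_state()['clock'])
E
```

```text
(array([ 0.47052037, -0.2724111 ]), np.float64(0.8951296548769749))
cover (array([ 0.47010873, -0.27414118]), np.float64(0.9656421589593148))
(array([ 0.47104944, -0.27205096]), np.float64(0.8935249703274781))
cover (array([ 0.47014801, -0.27400941]), np.float64(0.9652434797829512))
top (array([ 0.43751402, -0.26718506]), np.float64(0.18887260830978858))
39.9
```

View pics/h20.png

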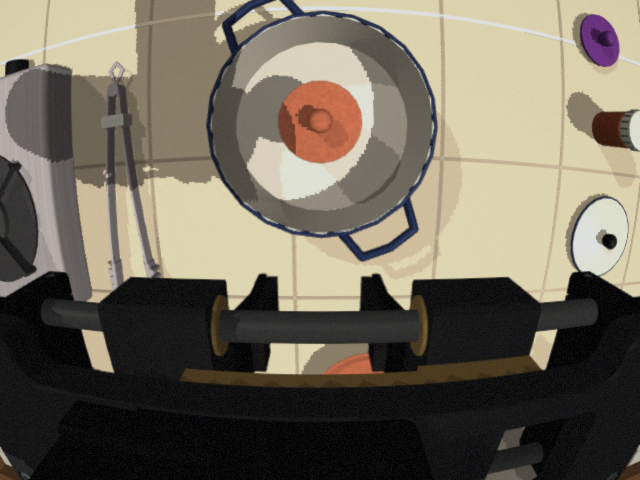

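View pics/hs.png

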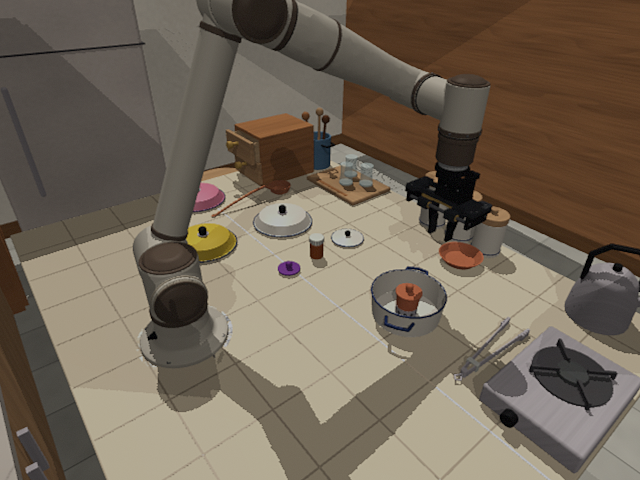

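Cover is centred and seated on the dish (320,121). I'll measure the pan rim more precisely from its blue pixels.

```bash
cat >> h.py <<'E'
from scipy.optimize import least_squares
def rimfit(f,g,z=.069,r0=.092,fish=True,name=None,lo=.086,hi=.097):
    hsv=cv2.cvtColor(f['image'],cv2.COLOR_BGR2HSV)
    m=(hsv[...,0]>100)&(hsv[...,0]<140)&(hsv[...,1]>70)&(hsv[...,2]<140)
    v=np.argwhere(m)[:,::-1]; P=plane(f,v,z,fish)[:,:2]; c=np.array(g); r=r0
    for _ in range(5):
        d=np.hypot(*(P-c).T); k=(d>lo)&(d<hi)
        a=np.arctan2(*(P[k]-c).T[::-1]); b=((a+np.pi)/(2*np.pi)*90).astype(int)
        # per-angle mean radius, equal weights
        Q=np.array([P[k][b==i].mean(0) for i in range(90) if (b==i).sum()>0])
        s=least_squares(lambda p:np.hypot(*(Q-p[:2]).T)-p[2],[*c,r],loss='soft_l1',f_scale=.001); c=s.x[:2]; r=s.x[2]
    if name:
        o=f['image'].copy(); o[v[k][:,1],v[k][:,0]]=(0,255,0); cv2.imwrite('pics/'+name,o)
    return c.round(4),round(r,4),len(Q),np.abs(s.fun).mean().round(5)
E
python3 - <<'E'
from h import *
f=shot('wrist'); print(rimfit(f,(.471,-.2725),name='i1.png'))
f=shot('top'); print(rimfit(f,(.471,-.2725),fish=False,name='i1t.png'))
f=shot('side'); print(rimfit(f,(.471,-.2725),fish=False))
E
```

```text
(array([ 0.471 , -0.2721]), np.float64(0.0914), 90, np.float64(0.00045))
(array([ 0.4698, -0.2716]), np.float64(0.0906), 35, np.float64(0.00061))
(array([ 0.4713, -0.2727]), np.float64(0.091), 58, np.float64(0.00082))
```

View pics/i1.png

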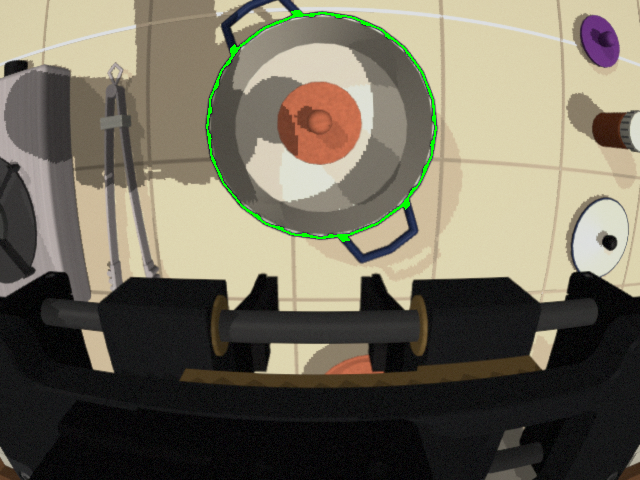

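Three cameras agree on the pan at (0.471, −0.272). Next the lid: look from the same relative viewpoint so that any camera bias cancels.

```bash
python3 - <<'E'
from h import *
env.move_straight([.55,-.27,.26],rate=.3)
env.goto([.555,.284,.2],[-90,0,0]); env.dwell(.2)
f=shot('wrist','j1.png'); print(f['position'],env.read_state()['clock'])
print(rimfit(f,(.47,.284),z=.008,r0=.098,lo=.09,hi=.103,name='j1o.png'))
for z in (.054,.066):
  m=(f['image'].max(2)<60).astype(np.uint8); n,l,st,ce=cv2.connectedComponentsWithStats(m)
  u=proj(f,[.47,.284,z],True)[0]; j=1+np.argmin(np.hypot(*(ce[1:]-u).T)+(st[1:,4]<60)*1e3); print('knob',u,ce[j],st[j],plane(f,ce[j],z,True))
E
```

```text
[0.48281455 0.28277231 0.36266382] 42.6583
(array([0.4759, 0.2868]), np.float64(0.0979), 90, np.float64(0.0002))
knob [320.30892223 122.89760343] [323.6085044 129.771261 ] [309 116  30  29 682] [[0.47571544 0.28669338 0.054     ]]
knob [320.36863467 122.27454772] [323.6085044 129.771261 ] [309 116  30  29 682] [[0.47599143 0.28654094 0.066     ]]
```

View pics/j1o.png

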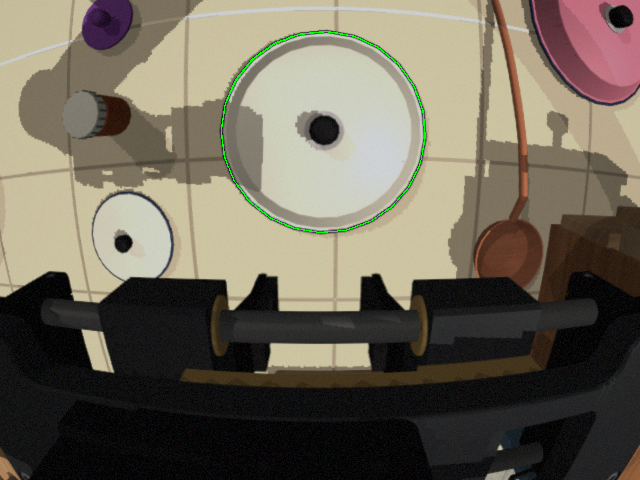

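White lid at (0.4759, 0.2868); the rim fit and the knob agree. Grasping.

```bash
python3 - <<'E'
from h import *
x,y=.4758,.2867
env.gripper_to(.5)
env.move_straight([x,y,.12],rate=.2)
print(env.move_straight([x,y,.0445],rate=.05,force_limit=5))
env.gripper_to(.1,grasp_force=45)
s=env.read_state();print(s['opening'],s['position'],s['force'],s['clock'])
env.move_straight([x,y,.24],rate=.12)
s=env.read_state();print(s['opening'],s['position'],s['force'],s['wrist_torque'],s['clock'])
shot('wrist','k1.png');shot('side','k1s.png')
E
```

```text
False
0.26355111626448946 [0.47589994 0.28691887 0.04461401] [-0.24259587  0.24160291  0.56492633] 45.95
0.2636002919702346 [0.47547642 0.2864591  0.23916532] [ 0.48783656 -0.2347119  -3.30029907] [ 0.04503883 -0.13547567 -0.04039428] 47.7333
```

View pics/k1.png

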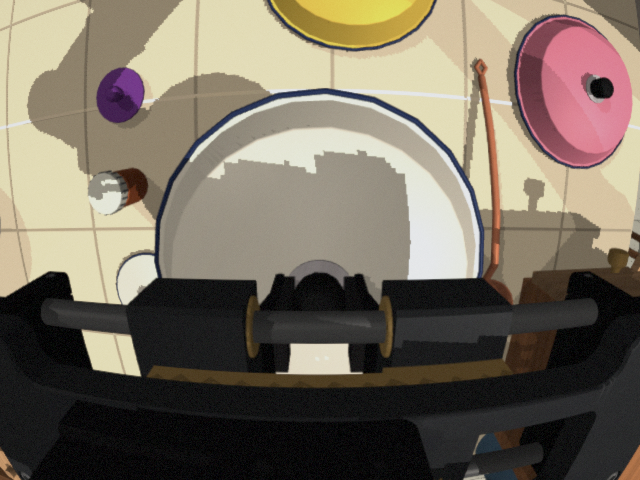

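View pics/k1s.png

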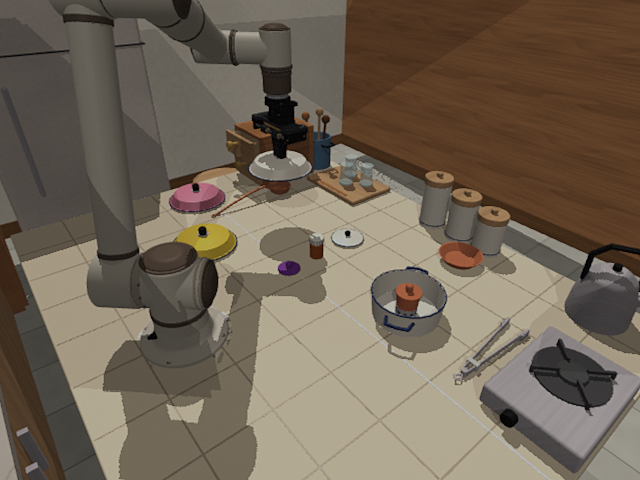

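```bash
python3 - <<'E'
from h import *
x,y=.471,-.272
env.goto([x,y,.24],[-90,0,0]); env.dwell(.3)
s=env.read_state();print(s['position'],s['opening'],s['clock'])
f=shot('wrist','l1.png')
p=s['position']; print(rimfit(f,p[:2],z=p[2]-.0445+.008,r0=.098,lo=.088,hi=.106,name='l1o.png'))
x-=0;env.move_straight([x,y,.135],rate=.12,force_limit=10); env.dwell(.3)
s=env.read_state();p=s['position'];print(p)
f=shot('side','l2.png'); print(rimfit(f,p[:2],z=p[2]-.0445+.008,r0=.098,lo=.09,hi=.104,fish=False)); print('pan',rimfit(f,(.471,-.272),fish=False))
f=shot('wrist','l3.png');print(rimfit(f,p[:2],z=p[2]-.0445+.008,r0=.098,lo=.088,hi=.106))
E
```

```text
[ 0.47126448 -0.27157683  0.23997228] 0.25833477523395443 50.1417
(array([ 0.4724, -0.272 ]), np.float64(0.0987), 80, np.float64(0.00127))
[ 0.47122783 -0.27204753  0.13550776]
(array([ 0.4711, -0.2735]), np.float64(0.0977), 55, np.float64(0.00081))
pan (array([ 0.4715, -0.2723]), np.float64(0.0914), 50, np.float64(0.00094))
(array([ 0.4717, -0.2727]), np.float64(0.0982), 82, np.float64(0.00152))
```

View pics/l2.png

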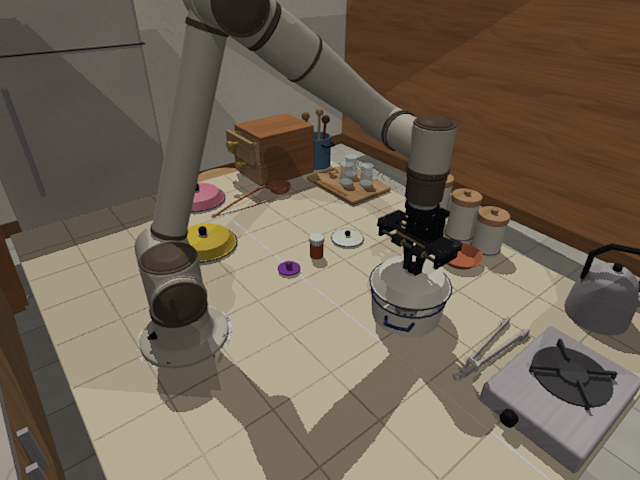

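View pics/l1o.png

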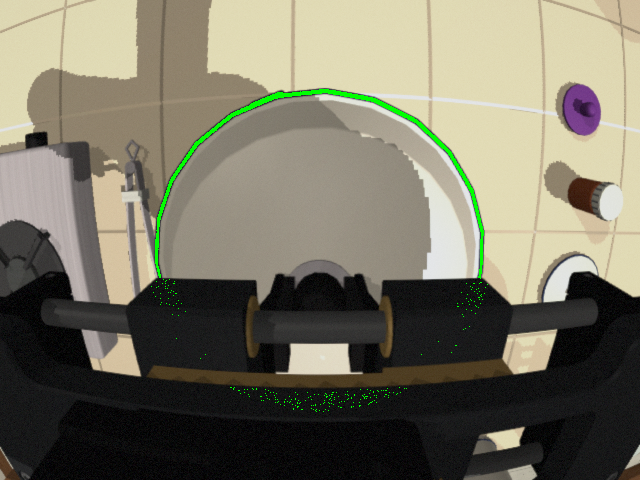

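Lid and pan centres agree within about 1 mm. Lowering: contact near 0.1145 would mean the flange is on the rim, near 0.1085 seated.

```bash
python3 - <<'E'
from h import *
x,y=.471,-.272
print(env.move_straight([x,y,.118],rate=.06,force_limit=6))
print(env.move_straight([x,y,.107],rate=.02,force_limit=4))
s=env.read_state();print(s['position'],s['force'],s['wrist_torque'],s['opening'],s['clock'])
shot('side','m1.png')
E
```

```text
False
True
[ 0.47096772 -0.27194448  0.10877794] [-1.10412922  0.96355509  6.27553378] [ 0.1388355  -0.045917   -0.00652642] 0.25893335906676057 52.5333
```

Contact at 0.1088, so it is seated. Release, retreat, verify.

```bash
python3 - <<'E'
from h import *
x,y=.471,-.272
env.gripper_to(.35); env.gripper_to(.5)
env.move_straight([x,y,.18],rate=.1)
env.move_straight([x+.085,y,.27],rate=.2); env.dwell(.5)
f=shot('wrist','n1.png')
for z in (.071,.072): print('brim',rimfit(f,(x,y),z=z,r0=.098,lo=.09,hi=.104))
m=(f['image'].max(2)<60).astype(np.uint8); n,l,st,ce=cv2.connectedComponentsWithStats(m)
u=proj(f,[x,y,.12],True)[0]; j=1+np.argmin(np.hypot(*(ce[1:]-u).T)+(st[1:,4]<60)*1e3); print('knob',plane(f,ce[j],.12,True))
f=shot('side','n2.png'); print('side brim',rimfit(f,(x,y),z=.072,r0=.098,lo=.094,hi=.104,fish=False))
cv2.imwrite('pics/n2c.png',cv2.resize(f['image'][230:350,330:490],None,fx=5,fy=5,interpolation=cv2.INTER_CUBIC))
f=shot('top'); 
for t in('small_lid','spice_jar','oil_dish'): print(t,[np.round(d['xyz'],3) for d in env.search_frame(f,t)[:1]])
print(env.read_state()['clock'],env.read_state()['force'])
E
```

```text
brim (array([ 0.471 , -0.2725]), np.float64(0.0983), 90, np.float64(0.00034))
brim (array([ 0.471 , -0.2725]), np.float64(0.098), 90, np.float64(0.00034))
knob [[ 0.47088615 -0.27274322  0.12      ]]
side brim (array([ 0.4712, -0.273 ]), np.float64(0.0976), 46, np.float64(0.0005))
small_lid [array([0.577, 0.076, 0.01 ])]
spice_jar [array([0.442, 0.069, 0.067])]
oil_dish [array([ 0.821, -0.23 ,  0.024])]
56.0833 [-0.57940403  0.05886532 -0.5816949 ]
```

View pics/n2c.png

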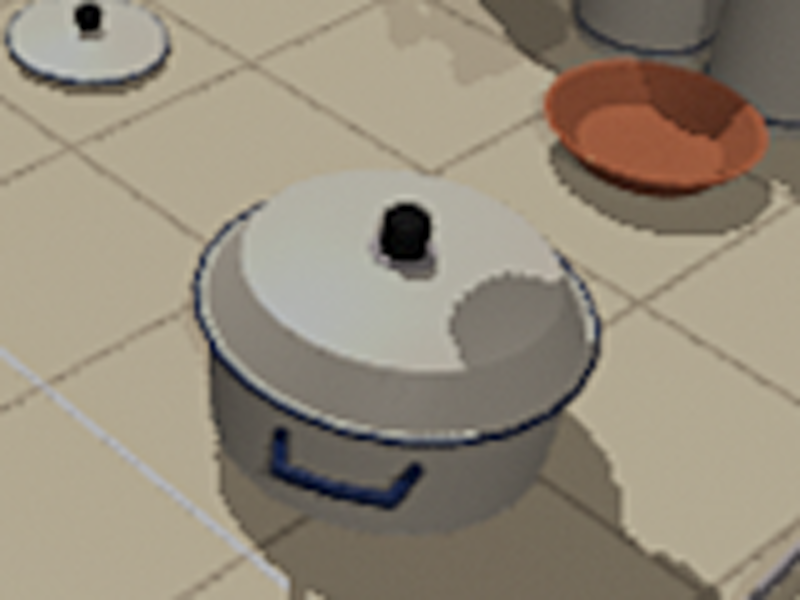

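View pics/n1.png

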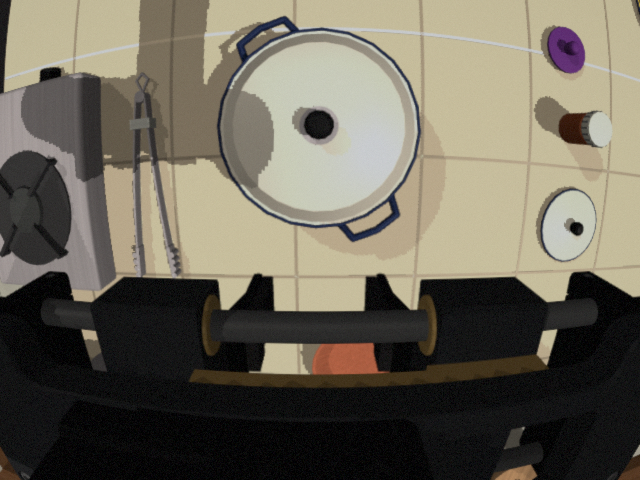

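The lid is seated level and centred. The network's oil-dish shift (x 0.772 to 0.821) comes from the arm hiding part of it in the top view: in the side view it is still at (461,256), as at the start. Handing in.

```bash
python3 - <<'E'
from workcell import env
env.close_job()
E
```

```text
the job is handed in; nothing more can be done
```

The set is packed in the pan and handed in at about 56 s of the 128 s allowed. I placed the ring, dish, cover and white domed lid in that order, and left the purple, pink and yellow look-alikes alone. No verdict was reported.

**Seating:** each piece made contact within about 0.5 mm of its expected seated height.

| Piece | Last camera check (x, y in m) | Distance from what it sits in or on |
|---|---|---|
| Ring | (0.4704, −0.2732) | about 1 mm from the pan centre |
| Dish | (0.4701, −0.2738) | under 1 mm from the ring |
| Cover | (0.4701, −0.2740) | under 1 mm from the dish |
| Lid brim | (0.4710, −0.2725), level in the side view | under 1 mm from the pan centre |

The pan is at (0.4710, −0.2721), within about 1 mm of its first wrist-camera measurement.

**Checks that failed or disagreed:**
- The network missed the dish once, so I located it by colour instead.
- One mask fit of the pan in the top view failed, but rim fits from all three cameras agreed within about 1 mm.
- The network's last oil-dish reading was about 5 cm off because the arm hid part of it in the top view. The side view shows the dish where it started.
- I did not measure the ladle's or tongs' final positions; the arm did not work close to them.

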